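# Run the sample carrier round the guide and clamp it

## Robot

A 7-joint arm with a two-finger parallel gripper is mounted at the origin on a cart in front of the work surface, level with it; the furniture and walls round the work are solid. World frame = base frame: x ahead of the robot, y to its left, z up, the work surface at z = 0. Lengths are in mm, angles in degrees, forces in N, time in s.
With the tool pointing down it reaches from about 425 to 875 mm from the base axis. Payload 4.7 kg.
Tool frame: the origin (TCP) lies between the finger pads; the fingertips stand 8 mm ahead of it and the grasp point (between the pads) lies 11 mm behind it (robot.tcp_to_tips is the distance from the TCP to the fingertips, in mm); z points along the fingers, x is the direction in which the jaws open and shut, and the axes are right-handed (so a half turn about z gives the same grasp; the last joint's range is limited). The gripper opens to 87 mm and grips with 3 to 60 N. Pads are 19 mm wide; open, the fingers measure 117 mm over their backs; the gripper's body (75 mm by 190 mm) begins 51 mm behind the grasp point.
Start: joints at [75.579, 18.392, -4.016, 83.108, 1.295, 78.541, -3.26], TCP at [170.722, -627.199, 230.587] pointing down, gripper open.
Joint ranges: [-163.93, 163.93], [-17.29, 119.83], [-79.2, 71.16], [3.27, 140.29], [-89.18, 269.18], [5.43, 117.66], [-154.24, 154.24]. Speed limits (degrees/s): [147.25, 147.25, 180, 180, 180, 180, 180].

## Interface

Orientations are given as a 3x3 rotation matrix whose columns are the frame's x, y, z axes.
In Python, from plant import robot gives the robot as it stands.
- The arm moves only by the tool step_arm, never from a script. Its argument "increments" is a list of rows, each a list of 3 entries, a list of its own where there are three numbers: the turn, a rotation vector about the tool's x, y, z in degrees, then the shift along the tool's x, y, z in mm, then the opening, from -1 (shut) to 1 (fully open). A call has 1 to 12 rows; each row is the pose to reach, as a shift and turn from the pose commanded when the call began, along the tool's axes at that moment; what a row does not reach only later rows make up. A row lasts 1/10 s, in which the tool goes at most 50 mm and 8.59 degrees, less where a joint would pass 70% of its speed; a pose out of reach is approached as far as the arm can. A call with a gripper value outside its range is refused whole. The fingers move at their own pace and stop on an object; "newtons" is the grip in N (left out, the last holds). Time passes only in rows, so rows that repeat a pose let the fingers close. It gives the time, the measured TCP pose, the force and the opening at its end, in the units of the state.
- robot.get_obs(): the state, without advancing time (a new reading comes with each control period).
- robot.read_camera(name): name is "scene" or "top" or "wrist"; returns a dict with "img" (384x512x3 uint8, blue, green, red), "camera_matrix" (3x3 intrinsics, pixels), "world_to_cam" (4x4, takes a point from world to camera coordinates); the wrist camera has in their place "hand_eye" (4x4, takes a point from camera to tool coordinates, whose origin is the TCP and whose axes are the tool frame's). Camera axes: x right, y down, z forward; pixel columns grow to the right and rows downward; lengths in mm; the calibration is good to about 2 mm. A picture is of the moment at which its call begins: read the wrist's pose just before it. There is no depth.
- robot.finish_job(): hands the job in, once; it reports no verdict.
Trained networks look in a picture, given as the dict that the camera call returned (one of the last four; its "shot" number tells which), for a name from the list of things; names that differ only in an ending like _2 or _b are one class to them, and where a whole thing is asked for, a point or a joint stands for the part that bears it (a point fixed in the world has none). Each returns a list of dicts, best first, with "conf" (0 to 1); they miss things now and then, are a little off and sometimes report something else, mostly with a low value. They report only what shows in the picture. A call takes as long as a camera call. They do not tell look-alikes from the thing itself.
- robot.search_frame(target, picture): "position" ([column, row] in pixels, amid what is visible of it).
The state is a dict: "t": time; "joint_pos": joint angles; "qvel": joint speeds; "joint_efforts": joint torques, N m; "tool_pos": TCP position; "orientation": TCP orientation; "wrist_force": force on the tool from outside, world axes, zero at the start; "ft_torque": the same for the moment, N m; "width": finger opening in mm.
Only numpy, scipy, OpenCV 4.12 (cv2) and the standard library are available. Lean on these libraries where they do the work, as an engineer would, in place of code of your own. Each camera call takes 0.05 s, during which the arm holds its last target.

## Task

Slide the orange sample carrier along its guide, round the corner and up against the blue end stop under the clamp, without lifting or tipping it. Then turn the brass thumbscrew clockwise until its foot seats on the carrier and the carrier is held firmly; stop as the resistance rises rather than forcing it. Leave the other things where they are.

Things in the scene. Friction and masses are not known exactly. Their poses are not given: they have to be found in the camera images.
- carrier: loose sample carrier: an orange disc 60 mm across and 26 mm high with two black bands and a round window on top, about 0.15 kg, slick (friction about 0.25 on the guide); it stands in the guide on the 8 mm thick base plate. Origin: centre of its underside, z up; its yaw means nothing.
- guide: fixed aluminium base plate, 220 x 235 x 8 mm, with two bent polished steel rails (8 mm thick, tops 23 mm above the worktop) that leave a lane 63 mm wide. In its frame (origin on the worktop, z up) the lane's centre line runs along +y at x = -60 mm from y = -110 mm (open end) to y = 0, a quarter circle of 65 mm radius about point corner, then along +x at y = 65 mm to point station.
- corner (a point): centre of the lane's quarter circle (65 mm centre-line radius), at (5, 0) mm in the guide's frame, on the plate's top; axes as the guide's
- station (a point): where the carrier's origin stands when the carrier touches the blue end stop (20 mm high, closing the lane's far end): (40, 65) mm in the guide's frame, on the plate's top; axes as the guide's
- clamp: fixed grey post with a bridge over the lane's far end (underside 44 mm, top 54 mm above the worktop). Origin: on the worktop below the screw's axis, at (61, 65) mm in the guide's frame, axes as the guide's; so the axis is 21 mm past the carrier's centre. Below the bridge hangs the screw's black foot, 15 mm across, 3 to 8 mm above the seated carrier's top at the start.
- thumbscrew_head (a point): middle of the brass knurled head, on its upright axis: 40 mm across, from 56 to 84 mm above the worktop (this point 70 mm); stays at this height. Clockwise from above lowers the foot 2.55 mm per rad; friction of 0.15 N m holds it when let go. It turns freely 1 to 3 rad, then the foot touches and the moment rises 0.4 N m per rad; 0.2 to 0.7 rad past touching is firm, 0.9 is overtight.
- rotor: bystander: pale slotted metal cylinder, 48 mm across and 37 mm high, on the plate inside the corner; origin at its underside's centre
- cap: bystander: black round dust cap, 37 mm across and 14 mm high, on the plate near its front edge; origin at its underside's centre
- tape: bystander: roll of beige tape lying flat, 66 mm across and 19 mm high; origin at its underside's centre
- spare_dish: bystander: clear shallow round dish, 62 mm across and 15 mm high; origin at its underside's centre
- driver: bystander: small screwdriver with a blue handle, 121 mm long and 12 mm thick, lying on the worktop left of the guide; origin under its middle
Things that resemble listed ones, but are neither listed nor needed, are in the scene too. What is meant by the carrier is not pink or red, and is the smaller of those in its own colour.

How it is judged:
By the outcome, as a careful person would: the job done as asked, in the order asked, and still so for the second after the job is handed in, with the robot touching nothing.
It also fails if it takes over 69 s, if anything falls off the work surface, if the arm or the gripper's body presses on something with over 40 N, if the wrist force passes 120 N, or if a joint passes its speed limit or range.

## Working session

There is one attempt and no reset: what is moved stays moved. The work goes in short steps, Python scripts to look and compute and a tool call to move; the robot and the scene stay as the last step left them, time stands still between calls to the robot, and variables do not carry over. Pictures are saved under pics/ and viewed, and the job is handed in when it is done.

Besides the shell and the picture viewer there is one more tool, called as name(argument=value, ...) on one line, values as JSON. step_arm: Moves the arm, as the interface text tells. Its arguments: {"type":"object","properties":{"increments":{"type":"array"},"newtons":{"type":"number"}},"required":["increments"]}

```bash
ls; mkdir -p pics; python3 - <<'E'
from plant import robot
import cv2,json,pickle
o=robot.get_obs(); print(o)
for n in ["scene","top"]:
    p=robot.read_camera(n); cv2.imwrite(f"pics/{n}0.png",p["img"]); print(n,p["camera_matrix"],p["world_to_cam"])
    pickle.dump(p,open(f"{n}0.pkl","wb"))
    for t in ["carrier","guide","clamp","thumbscrew_head","rotor","cap","tape","spare_dish","driver"]:
        print(t,[(r["position"],round(r["conf"],2)) for r in robot.search_frame(t,p)])
print(robot.get_obs()["t"])
E
```

```text
pics
{'t': 0.0, 'joint_pos': array([75.57898882, 18.43878591, -4.01528543, 83.17215013,  1.29434896,
       78.54163946, -3.26035841]), 'qvel': array([-0.0052975 ,  0.04353528, -0.04613113,  0.03163864,  0.09044462,
        0.0165842 ,  0.00363702]), 'joint_efforts': array([ 7.89713722e-04, -4.91278625e+01, -4.04016897e-01, -3.12519658e+01,
       -6.39937911e-02,  4.36598877e-02,  1.49730708e-04]), 'tool_pos': array([ 170.55491048, -626.68339241,  229.4886808 ]), 'orientation': array([[ 2.62693512e-01, -9.64879155e-01, -5.78398787e-04],
       [-9.64877509e-01, -2.62694134e-01,  1.78473970e-03],
       [-1.87400011e-03,  8.92444394e-05, -9.99998240e-01]]), 'wrist_force': array([-0.15786573,  0.67576213, -0.33576968]), 'ft_torque': array([-0.02905926,  0.00905209,  0.01632499]), 'width': 86.83304809997469}
scene [[439.76053506   0.         257.68531718]
 [  0.         439.76053506 192.67870546]
 [  0.           0.           1.        ]] [[-8.90285170e-01 -4.54948814e-01  2.03443424e-02  3.86391334e+02]
 [-2.35776334e-01  4.22247861e-01 -8.75280678e-01  2.72526478e+02]
 [ 3.89617551e-
[... 624 characters left out ...]
[  0.           0.           1.        ]] [[ 7.11176150e-03 -9.99965656e-01  4.25561920e-03 -2.42070275e+02]
 [-9.77574321e-01 -7.84811628e-03 -2.10444422e-01  5.38572552e+02]
 [ 2.10470593e-01 -2.66355352e-03 -9.77596561e-01  8.98610374e+02]
 [ 0.00000000e+00  0.00000000e+00  0.00000000e+00  1.00000000e+00]]
carrier [([229.7, 232.7], 0.81), ([298.8, 245.1], 0.77), ([291.9, 198.2], 0.68), ([135.1, 257.4], 0.6)]
guide [([213.6, 211.5], 0.9)]
clamp [([187.7, 170.8], 0.98), ([342.9, 195.2], 0.34)]
thumbscrew_head [([190.7, 171.0], 0.67)]
rotor [([243.8, 177.1], 0.5)]
cap [([249.3, 196.1], 0.44)]
tape [([354.7, 242.3], 0.87)]
spare_dish [([342.4, 194.8], 0.6)]
driver [([149.5, 213.6], 0.47)]
1.0
```

```bash
python3 - <<'E'
import cv2
a=cv2.imread("pics/top0.png")[110:290,90:390]; cv2.imwrite("pics/topc.png",cv2.resize(a,(800,480),interpolation=cv2.INTER_CUBIC))
a=cv2.imread("pics/scene0.png")[140:320,160:380]; cv2.imwrite("pics/scenec.png",cv2.resize(a,None,fx=3.3,fy=3.3,interpolation=cv2.INTER_CUBIC))
E
```

```text
(no output)
```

View pics/topc.png

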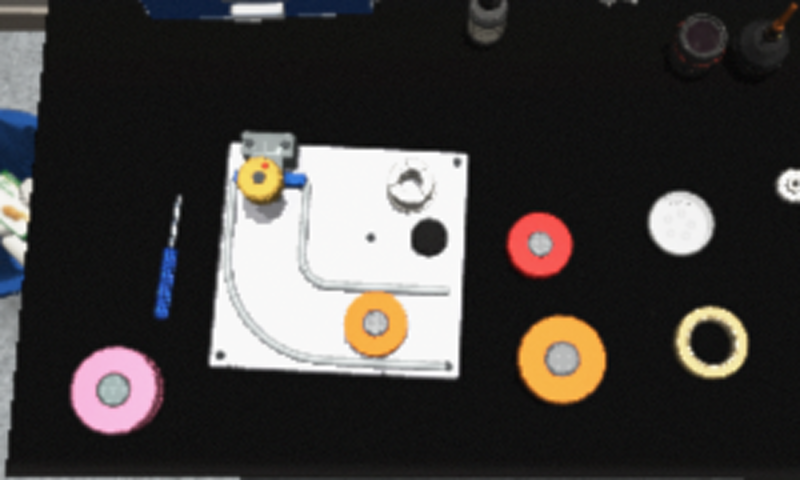

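View pics/scenec.png

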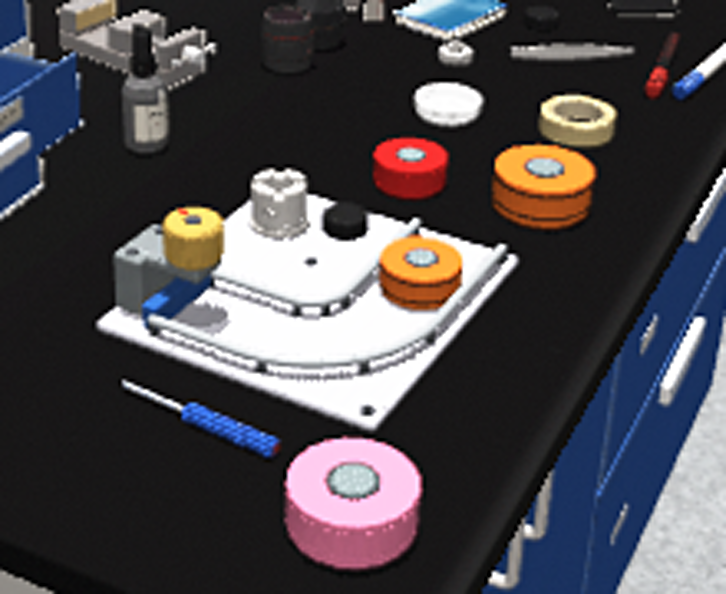

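Could be taken for the carrier (top image pixels): small orange disc in the lane (230,233), large orange (299,245), red (292,198), pink (135,257), brass head (190,171). I choose the one in the lane because it is the smaller orange. Next is a crop check and an estimate of the guide's pose.

```bash
cat > h.py <<'E'
import numpy as np, cv2, pickle
from scipy.optimize import least_squares
def proj(P,K,W):
    P=np.atleast_2d(P); c=P@W[:3,:3].T+W[:3,3]; u=c@K.T; return u[:,:2]/u[:,2:]
def ray(uv,z,K,W):
    d=W[:3,:3].T@np.linalg.solve(K,[uv[0],uv[1],1]); o=-W[:3,:3].T@W[:3,3]; return o+d*(z-o[2])/d[2]
def g2w(g,p):
    g=np.atleast_2d(np.array(g,float)); c,s=np.cos(p[2]),np.sin(p[2]); R=np.array([[c,-s],[s,c]])
    return np.c_[g[:,:2]@R.T+p[:2],g[:,2]]
def lane(off,z,n=40):
    x0=-60-off; r=65+off
    a=[[x0,y,z] for y in np.linspace(-110,0,n)]
    b=[[5-r*np.cos(t),r*np.sin(t),z] for t in np.linspace(0,np.pi/2,n)]
    c=[[x,65+off,z] for x in np.linspace(5,71,n)]
    return np.array(a+b+c)
E
python3 - <<'E'
from h import *
t=pickle.load(open("top0.pkl","rb")); s=pickle.load(open("scene0.pkl","rb"))
T=(t["camera_matrix"],t["world_to_cam"]);S=(s["camera_matrix"],s["world_to_cam"])
c1=ray((229.7,232.7),30,*T);h1=ray((190.7,171),75,*T);c2=ray((265.3,294.4),20,*S);
print(c1,ray((283.7,221.7),25,*S),h1,ray((208.4,216.3),75,*S))
# plate corners in top crop coords
k=300/800
for c in [(232,142),(467,154),(458,377),(210,365)]:
    print(ray((90+c[0]*k,110+c[1]*k),8,*T))
E
```

```text
[ 444.38746837 -185.11173637   30.        ] [ 455.34812873 -176.29050893   25.        ] [589.56248669 -89.3726997   75.        ] [579.42069611 -43.83756964  75.        ]
[628.66249354 -41.83014119   8.        ]
[ 618.30569792 -273.82671536    8.        ]
[ 400.49605268 -265.27908644    8.        ]
[409.97829909 -31.45605459   8.        ]
```

```bash
python3 - <<'E'
from h import *
t=pickle.load(open("top0.pkl","rb")); s=pickle.load(open("scene0.pkl","rb"))
p=[522,-153,np.radians(-2.5)]
for n,d,(x0,x1,y0,y1),f in [("top",t,(160,275,150,260),5.2),("scene",s,(180,330,180,280),5)]:
    a=cv2.resize(d["img"][y0:y1,x0:x1],None,fx=f,fy=f,interpolation=cv2.INTER_CUBIC)
    cv2.imwrite(f"pics/{n}_z.png",a)
    def dr(P,col):
        for q in proj(g2w(P,p),d["camera_matrix"],d["world_to_cam"]):
            cv2.circle(a,tuple(int(v) for v in (q+.5-[x0,y0])*f-.5),1,col,-1)
    dr(lane(35.5,23),(0,0,255));dr(lane(-35.5,23),(0,0,255));
    dr([[61+20*np.cos(u),65+20*np.sin(u),84] for u in np.linspace(0,6.28,60)],(255,0,0))
    cv2.imwrite(f"pics/{n}_o.png",a)
E
```

```text
(no output)
```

View pics/top_o.png

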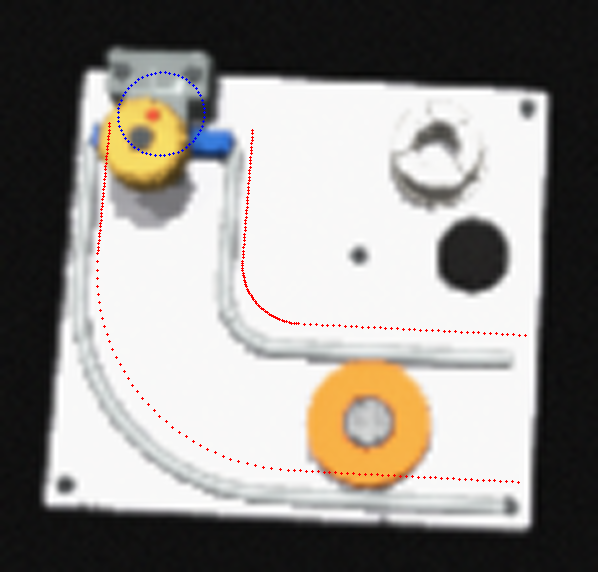

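View pics/scene_o.png

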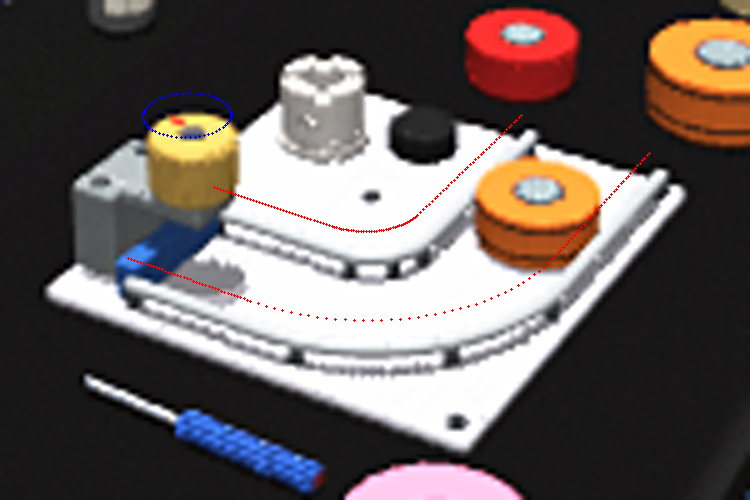

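```bash
cat >> h.py <<'E'
def overlay(name,d,p,box,f,out,K=None,W=None):
    x0,x1,y0,y1=box
    K=d["camera_matrix"]; W=d.get("world_to_cam") if W is None else W
    a=cv2.resize(d["img"][y0:y1,x0:x1],None,fx=f,fy=f,interpolation=cv2.INTER_CUBIC)
    def dr(P,col):
        for q in proj(g2w(P,p),K,W):
            cv2.circle(a,tuple(int(v) for v in (q+.5-[x0,y0])*f-.5),0,col,-1)
    for o in (31.5,39.5,-31.5,-39.5):
        L=lane(o,23,60)
        dr(L,(0,0,255))
    for z in (84,56): dr([[61+20*np.cos(u),65+20*np.sin(u),z] for u in np.linspace(0,6.28,90)],(255,0,0))
    cv2.imwrite(out,a)
E
python3 - <<'E'
from h import *
t=pickle.load(open("top0.pkl","rb")); s=pickle.load(open("scene0.pkl","rb"))
p=[513,-145,np.radians(-2.5)]
overlay("top",t,p,(160,275,150,260),5.2,"pics/top_o2.png")
overlay("scene",s,p,(180,330,180,280),5,"pics/scene_o2.png")
E
```

```text
(no output)
```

View pics/top_o2.png

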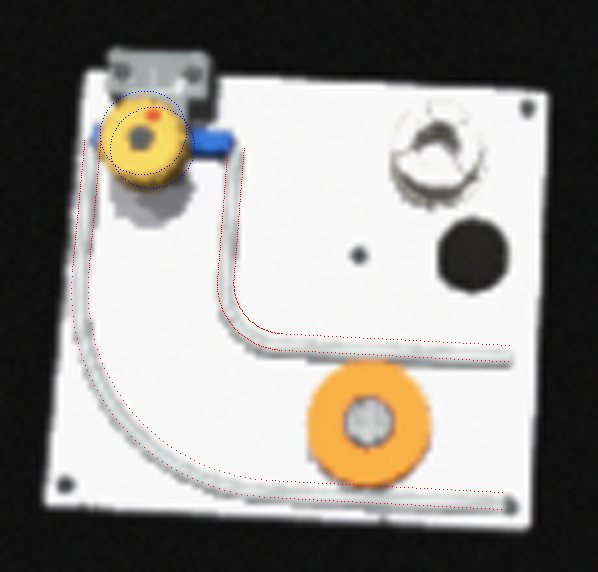

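View pics/scene_o2.png

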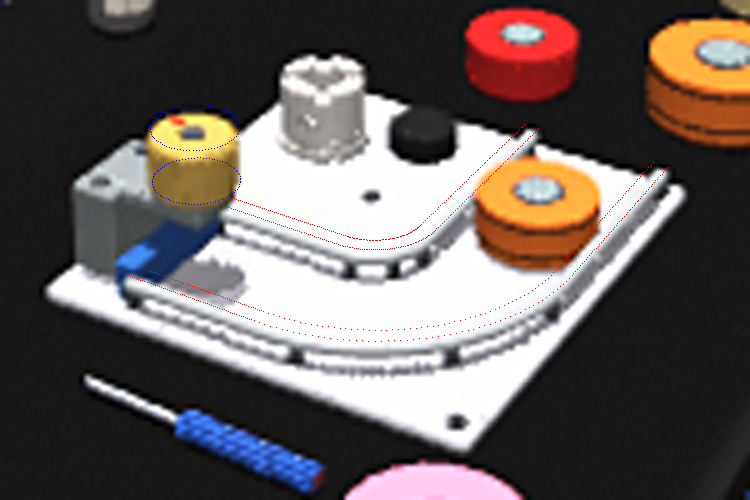

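```bash
cat >> h.py <<'E'
def rot(yaw):  # tool-down, tool x at yaw (deg, world)
    c,s=np.cos(np.radians(yaw)),np.sin(np.radians(yaw)); return np.array([[c,s,0],[s,-c,0],[0,0,-1.]])
def inc(cmd,tgt):
    "cmd,tgt: (x,y,z,yawdeg) -> tool shift, tool z turn"
    d=rot(cmd[3]).T@(np.array(tgt[:3])-np.array(cmd[:3])); return np.round(d,1), round(-(tgt[3]-cmd[3]),2)
E
python3 - <<'E'
from h import *
t=pickle.load(open("top0.pkl","rb"))
p=[511,-144.5,np.radians(-2.5)]
K,W=t["camera_matrix"],t["world_to_cam"]
u=(160+369/5.2,150+421/5.2)
c=ray(u,34,K,W);print("carrier",c)
y0=np.degrees(np.arctan2(-.964879,.26269));print(y0)
cmd=(170.722,-627.199,230.587,y0)
d,a=inc(cmd,(455,-235,230,-2.5));print(d,a)
E
```

```text
carrier [ 448.27055071 -188.35537071   34.        ]
-74.77024337375487
[-303.7 -377.3    0.6] -72.27
```

step_arm(increments=[[[0,0,-6],[-25,-31,0],-0.2],[[0,0,-12],[-50,-63,0],-0.2],[[0,0,-18],[-75,-94,0],-0.2],[[0,0,-24],[-101,-126,0],-0.2],[[0,0,-30],[-126,-157,0],-0.2],[[0,0,-36],[-152,-189,0],-0.2],[[0,0,-42],[-177,-220,0],-0.2],[[0,0,-48],[-202,-251,0],-0.2],[[0,0,-54],[-228,-283,0],-0.2],[[0,0,-60],[-253,-314,0],-0.2],[[0,0,-66],[-279,-346,0],-0.2],[[0,0,-72.3],[-304,-377,0],-0.2]], newtons=20)

```text
t: 2.2
tool_pos: [455.5, -233.3, 230.9]
orientation: [[0.999, -0.039, 0.001], [-0.039, -0.999, -0.001], [0.001, 0.001, -1.0]]
wrist_force: [0.6, 0.7, 0.3]
width: 35.0
```

```bash
python3 - <<'E'
from h import *
from plant import robot
o=robot.get_obs();w=robot.read_camera("wrist");w["obs"]=o;pickle.dump(w,open("w1.pkl","wb"))
print(o["t"],o["tool_pos"],o["orientation"],o["width"],o["joint_pos"],o["wrist_force"]);print(w["hand_eye"],w["camera_matrix"])
cv2.imwrite("pics/w1.png",w["img"])
E
```

```text
2.2 [ 455.50485019 -233.28796214  230.91752445] [[ 9.99255209e-01 -3.85826130e-02  6.39884502e-04]
 [-3.85821275e-02 -9.99255148e-01 -7.54561399e-04]
 [ 6.68520833e-04  7.29311303e-04 -9.99999511e-01]] 34.97808124164459 [ 52.75371236   2.86131684 -29.3718518  101.59321725   1.47265673
  75.86641967  20.84282815] [0.59078743 0.68833088 0.29112351]
[[ 9.99999934e-01 -3.41884675e-04 -1.26088748e-04 -9.13974938e-01]
 [ 3.63566987e-04  9.59404258e-01  2.82034285e-01 -7.75491401e+01]
 [ 2.45468818e-05 -2.82034312e-01  9.59404319e-01 -1.54841240e+02]
 [ 0.00000000e+00  0.00000000e+00  0.00000000e+00  1.00000000e+00]] [[309.90664401   0.         258.23494177]
 [  0.         309.90664401 188.794903  ]
 [  0.           0.           1.        ]]
```

View pics/w1.png

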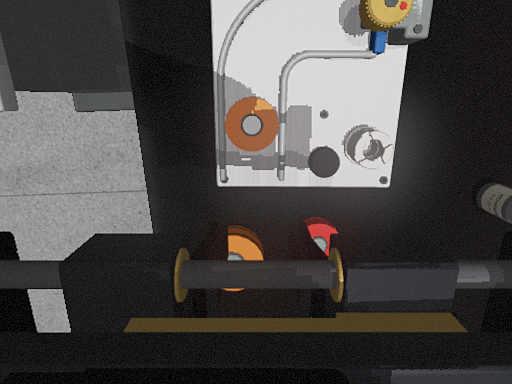

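```bash
cat >> h.py <<'E'
def wcam(w):
    o=w["obs"];T=np.eye(4);T[:3,:3]=o["orientation"];T[:3,3]=o["tool_pos"]; return np.linalg.inv(T@w["hand_eye"])
E
python3 - <<'E'
from h import *
w=pickle.load(open("w1.pkl","rb"));W=wcam(w)
overlay("w",w,[511,-144.5,np.radians(-2.5)],(200,440,0,200),3.2,"pics/w1o.png",W=W)
print(ray((252,125),34,w["camera_matrix"],W), ray((387,6),84,w["camera_matrix"],W))
t=pickle.load(open("top0.pkl","rb"));print(ray((298.8,245.1),40,t["camera_matrix"],t["world_to_cam"]))
E
```

```text
[ 449.61338785 -184.8401509    34.        ] [571.9069678  -84.18852248  84.        ]
[ 414.32249438 -354.61974427   40.        ]
```

View pics/w1o.png

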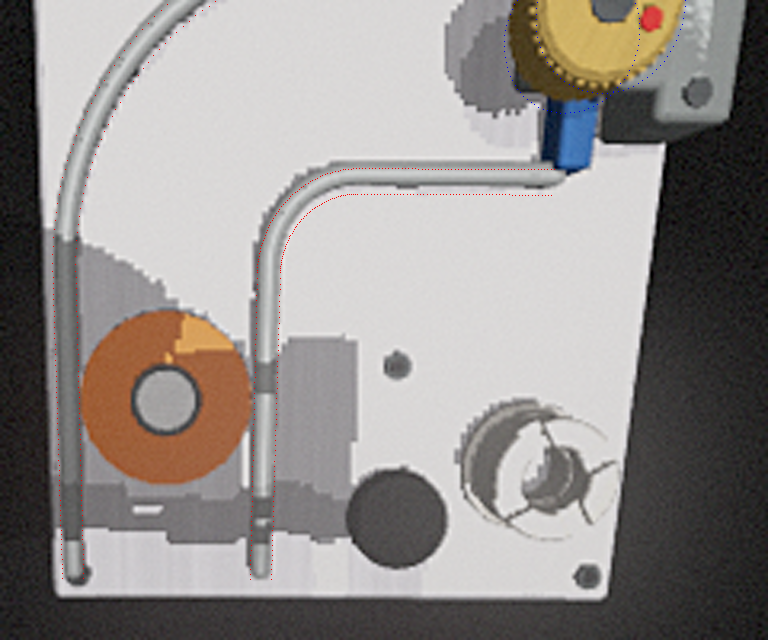

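```bash
cat >> h.py <<'E'
P0=[510,-142.5,np.radians(-2.5)]
def upd(cmd,sh,turn):
    x=np.array(cmd[:3])+rot(cmd[3])@np.array(sh); return (*np.round(x,2),cmd[3]-turn)
def G(gx,gy,z,heading): # heading deg in guide frame; jaw axis = heading-90
    q=g2w([[gx,gy,z]],P0)[0]; return (*q,heading-90+np.degrees(P0[2]))
E
python3 - <<'E'
from h import *
cmd=upd((170.722,-627.199,230.587,-74.7702),(-304,-377,0),-72.3);print(cmd)
print(inc(cmd,G(-60,-89,34,90)))
E
```

```text
(np.float64(454.62), np.float64(-234.84), np.float64(230.59), -2.4702000000000055)
(array([ -8.7,  -5.7, 196.6]), np.float64(0.03))
```

step_arm(increments=[[[0,0,0],[-4,-2,30],-0.2],[[0,0,0],[-8.7,-4,65],-0.2],[[0,0,0],[-8.7,-5.7,100],-0.2],[[0,0,0],[-8.7,-5.7,135],-0.2],[[0,0,0],[-8.7,-5.7,165],-0.2],[[0,0,0],[-8.7,-5.7,185],-0.2],[[0,0,0],[-8.7,-5.7,195],-0.2],[[0,0,0],[-8.7,-5.7,197],-0.2],[[0,0,0],[-8.7,-5.7,197],-0.2]])

```text
t: 3.15
tool_pos: [446.7, -229.1, 34.1]
orientation: [[0.999, -0.043, 0.001], [-0.043, -0.999, -0.0], [0.001, 0.0, -1.0]]
wrist_force: [0.0, -0.5, 0.1]
width: 34.6
```

```bash
python3 - <<'E'
from h import *
from plant import robot
o=robot.get_obs();w=robot.read_camera("wrist");w["obs"]=o;pickle.dump(w,open("w2.pkl","wb"))
print(o["t"],o["tool_pos"],o["wrist_force"],o["ft_torque"])
overlay("w",w,P0,(112,512,0,330),2,"pics/w2o.png",W=wcam(w))
t=robot.read_camera("top");overlay("t",t,P0,(160,275,150,260),5.2,"pics/t2o.png")
E
```

```text
3.15 [ 446.65864443 -229.08290903   34.14318493] [ 0.01514452 -0.53753981  0.14413898] [ 0.00526429 -0.07637155  0.0155448 ]
```

View pics/w2o.png

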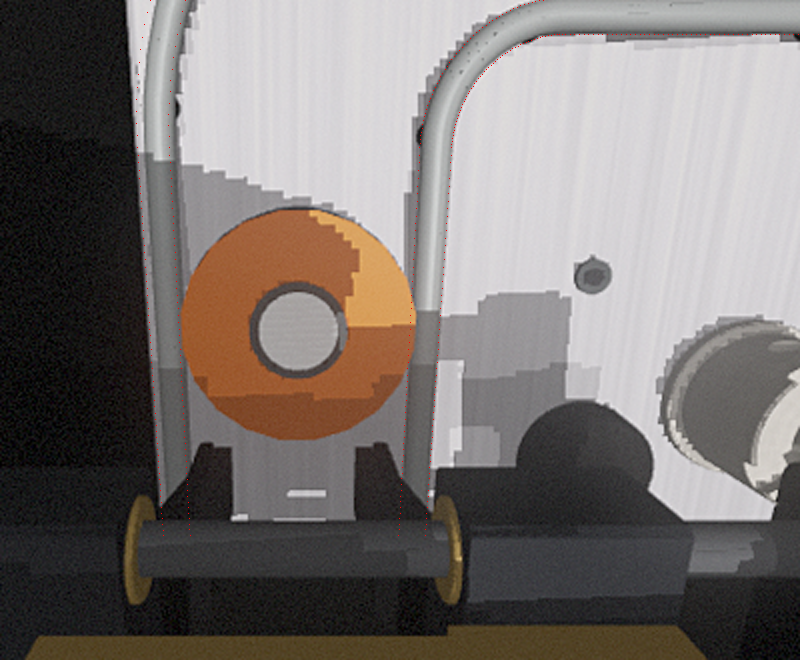

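View pics/t2o.png

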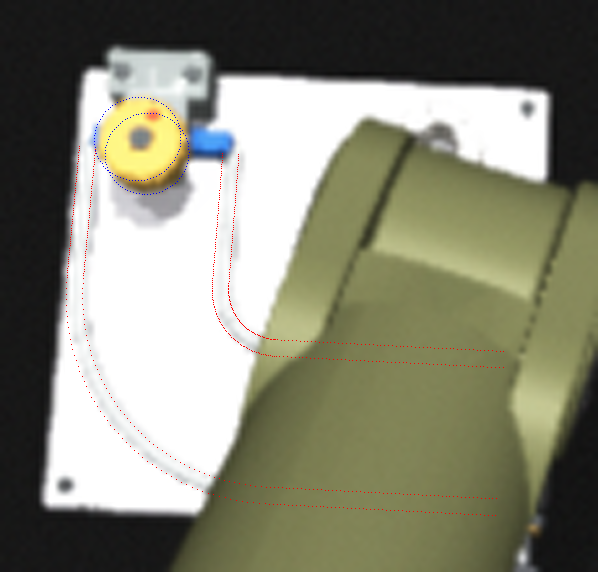

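```bash
cat >> h.py <<'E'
def lanept(s,u=34,z=34):
    "s: mm along centre line, 0 at (-60,0); tool target u behind carrier centre"
    L=65*np.pi/2
    if s<=0: c=(-60,s);h=90
    elif s<L: t=s/65; c=(5-65*np.cos(t),65*np.sin(t));h=90-np.degrees(t)
    else: c=(5+s-L,65);h=0
    r=np.radians(h); return G(c[0]-u*np.cos(r),c[1]-u*np.sin(r),z,h)
E
python3 - <<'E'
from h import *
w=pickle.load(open("w2.pkl","rb"));c=ray((298/2+112,331/2),34,w["camera_matrix"],wcam(w));print(c,g2w([[-60,-46.7,0]],P0))
cmd=upd((454.62,-234.84,230.59,-2.4702),(-8.7,-5.7,197),0);print(cmd)
print(inc(cmd,lanept(0)))
E
```

```text
[ 449.05794257 -184.77438455   34.        ] [[ 448.02008132 -186.53838871    0.        ]]
(np.float64(446.17), np.float64(-228.77), np.float64(33.59), -2.4702)
(array([  0. , -55. ,  -0.4]), np.float64(0.03))
```

step_arm(increments=[[[0,0,0],[0,-3,0],-0.2],[[0,0,0],[0,-7,0],-0.2],[[0,0,0],[0,-12,0],-0.2],[[0,0,0],[0,-18,0],-0.2],[[0,0,0],[0,-24,0],-0.2],[[0,0,0],[0,-30,0],-0.2],[[0,0,0],[0,-36,0],-0.2],[[0,0,0],[0,-42,0],-0.2],[[0,0,0],[0,-48,0],-0.2],[[0,0,0],[0,-52,0],-0.2],[[0,0,0],[0,-55,0],-0.2]])

```text
t: 4.35
tool_pos: [448.6, -173.4, 33.5]
orientation: [[0.999, -0.043, -0.0], [-0.043, -0.999, -0.0], [-0.0, 0.0, -1.0]]
wrist_force: [0.5, -1.1, 0.1]
width: 34.8
```

```bash
python3 - <<'E'
from h import *
from plant import robot
o=robot.get_obs();w=robot.read_camera("wrist");w["obs"]=o;pickle.dump(w,open("w3.pkl","wb"))
print(o["t"],o["tool_pos"],o["wrist_force"],o["ft_torque"],o["width"])
overlay("w",w,P0,(112,512,0,330),2,"pics/w3o.png",W=wcam(w))
cmd=upd((446.17,-228.77,33.59,-2.4702),(0,-55,0),0);print(cmd)
L=65*np.pi/2
for i in range(1,19): print(i,round(L*i/18,1),*inc(cmd,lanept(L*i/18)))
E
```

```text
4.35 [ 448.57718768 -173.3955301    33.5376708 ] [ 0.54494108 -1.05658616  0.1146848 ] [-0.18543148 -0.08680662  0.00748036] 34.75937982379415
(np.float64(448.54), np.float64(-173.82), np.float64(33.59), -2.4702)
1 5.7 [-2.7 -5.8 -0.4] 5.03
2 11.3 [ -4.9 -11.8  -0.4] 10.03
3 17.0 [ -6.5 -18.   -0.4] 15.03
4 22.7 [ -7.7 -24.3  -0.4] 20.03
5 28.4 [ -8.2 -30.6  -0.4] 25.03
6 34.0 [ -8.2 -37.   -0.4] 30.03
7 39.7 [ -7.7 -43.4  -0.4] 35.03
8 45.4 [ -6.6 -49.7  -0.4] 40.03
9 51.1 [ -4.9 -55.9  -0.4] 45.03
10 56.7 [ -2.8 -61.9  -0.4] 50.03
11 62.4 [ -0.1 -67.7  -0.4] 55.03
12 68.1 [  3.1 -73.3  -0.4] 60.03
13 73.7 [  6.8 -78.5  -0.4] 65.03
14 79.4 [ 10.9 -83.4  -0.4] 70.03
15 85.1 [ 15.4 -87.9  -0.4] 75.03
16 90.8 [ 20.3 -92.1  -0.4] 80.03
17 96.4 [ 25.5 -95.7  -0.4] 85.03
18 102.1 [ 31.1 -99.   -0.4] 90.03
```

View pics/w3o.png

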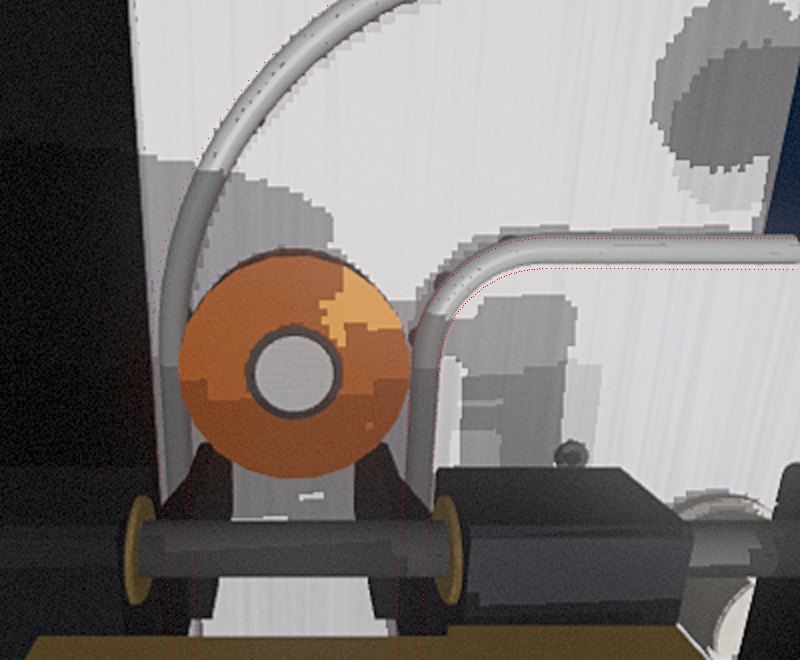

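step_arm(increments=[[[0,0,2.5],[-1,-3,0],-0.2],[[0,0,7],[-3,-8,0],-0.2],[[0,0,12],[-5,-14.5,0],-0.2],[[0,0,17],[-6.5,-20.7,0],-0.2],[[0,0,22],[-7.4,-27,0],-0.2],[[0,0,27],[-7.7,-33.5,0],-0.2],[[0,0,32],[-7.5,-40,0],-0.2],[[0,0,37],[-6.8,-46.5,0],-0.2],[[0,0,42],[-5.4,-52.8,0],-0.2],[[0,0,45],[-4.4,-56.5,0],-0.2]])

```text
t: 5.4
tool_pos: [446.3, -116.7, 33.4]
orientation: [[0.674, -0.739, -0.001], [-0.739, -0.674, 0.0], [-0.001, 0.0, -1.0]]
wrist_force: [-1.1, -0.9, 1.0]
width: 34.4
```

```bash
sed -i 's/^P0=.*/P0=[510.7,-141.7,np.radians(-2.5)]/' h.py; python3 - <<'E'
from h import *
from plant import robot
o=robot.get_obs();w=robot.read_camera("wrist");w["obs"]=o;pickle.dump(w,open("w4.pkl","wb"))
print(o["t"],o["tool_pos"],o["wrist_force"],o["ft_torque"],o["width"],o["joint_pos"])
overlay("w",w,P0,(112,512,0,330),2,"pics/w4o.png",W=wcam(w))
cmd=upd((448.54,-173.82,33.59,-2.4702),(-4.4,-56.5,0),45);print(cmd)
L=65*np.pi/2
for i in range(10,25): print(i,round(L*i/18,1),*inc(cmd,lanept(L*i/18)))
E
```

```text
5.4 [ 446.34407035 -116.70616493   33.40245025] [-1.1232653  -0.90417779  0.9855628 ] [-0.08699491  0.05926986  0.03786222] 34.36544106892634 [ 39.10477171   9.08218686 -29.20833866 120.28043098   5.61113049
  51.95037717 -40.8849366 ]
(np.float64(446.58), np.float64(-117.18), np.float64(33.59), -47.4702)
10 56.7 [-2.8 -6.  -0.4] 5.03
11 62.4 [ -5.  -12.1  -0.4] 10.03
12 68.1 [ -6.6 -18.2  -0.4] 15.03
13 73.7 [ -7.8 -24.5  -0.4] 20.03
14 79.4 [ -8.3 -30.9  -0.4] 25.03
15 85.1 [ -8.3 -37.3  -0.4] 30.03
16 90.8 [ -7.8 -43.7  -0.4] 35.03
17 96.4 [ -6.7 -50.   -0.4] 40.03
18 102.1 [ -5.  -56.2  -0.4] 45.03
19 107.8 [ -1.  -60.2  -0.4] 45.03
20 113.4 [  3.  -64.2  -0.4] 45.03
21 119.1 [  7.  -68.2  -0.4] 45.03
22 124.8 [ 11.  -72.2  -0.4] 45.03
23 130.5 [ 15.  -76.2  -0.4] 45.03
24 136.1 [ 19.  -80.2  -0.4] 45.03
```

View pics/w4o.png

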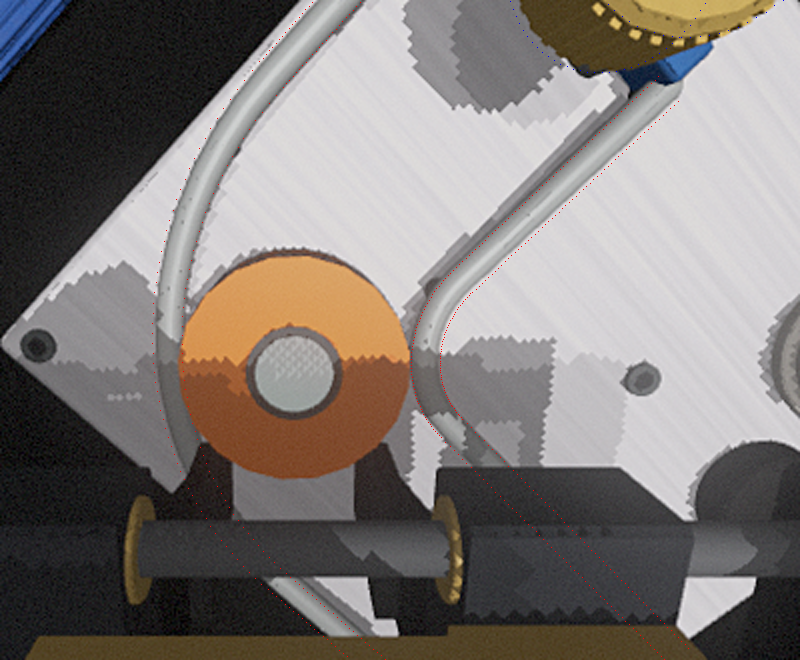

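step_arm(increments=[[[0,0,2.5],[-1.5,-3,0],-0.2],[[0,0,7],[-3.7,-8.4,0],-0.2],[[0,0,12],[-5.7,-14.5,0],-0.2],[[0,0,17],[-7.1,-20.7,0],-0.2],[[0,0,22],[-8,-27,0],-0.2],[[0,0,27],[-8.3,-33.5,0],-0.2],[[0,0,32],[-8.1,-39.9,0],-0.2],[[0,0,37],[-7.4,-46.2,0],-0.2],[[0,0,42],[-6.1,-52.5,0],-0.2],[[0,0,45],[-5,-56.2,0],-0.2],[[0,0,45],[-1,-60.2,0],-0.2]])

```text
t: 6.55
tool_pos: [489.8, -75.5, 33.2]
orientation: [[-0.042, -0.999, -0.001], [-0.999, 0.042, 0.0], [-0.0, 0.001, -1.0]]
wrist_force: [-0.0, 0.3, 0.2]
width: 34.7
```

```bash
python3 - <<'E'
from h import *
from plant import robot
o=robot.get_obs();w=robot.read_camera("wrist");w["obs"]=o;pickle.dump(w,open("w5.pkl","wb"))
print(o["t"],o["tool_pos"],o["wrist_force"],o["ft_torque"],o["width"],o["joint_pos"])
overlay("w",w,P0,(112,512,0,330),2,"pics/w5o.png",W=wcam(w))
cmd=upd((446.58,-117.18,33.59,-47.4702),(-1,-60.2,0),45);print(cmd)
L=65*np.pi/2
for s in (2,8,10,35,36,37,38): print(s,*inc(cmd,lanept(L+s)))
E
```

```text
6.55 [489.81536466 -75.49395634  33.24717464] [-0.00636801  0.25375143  0.21784435] [ 0.02687891  0.16500192 -0.00335102] 34.68534966225774 [ 29.82008016  12.87274881 -26.17968696 115.87104642   7.07991902
  52.8305025  -92.49644806]
(np.float64(490.27), np.float64(-75.75), np.float64(33.59), -92.4702)
2 [-0.   3.7 -0.4] 0.03
8 [-0.  -2.3 -0.4] 0.03
10 [-0.  -4.3 -0.4] 0.03
35 [  0.  -29.3  -0.4] 0.03
36 [  0.  -30.3  -0.4] 0.03
37 [  0.  -31.3  -0.4] 0.03
38 [  0.  -32.3  -0.4] 0.03
```

View pics/w5o.png

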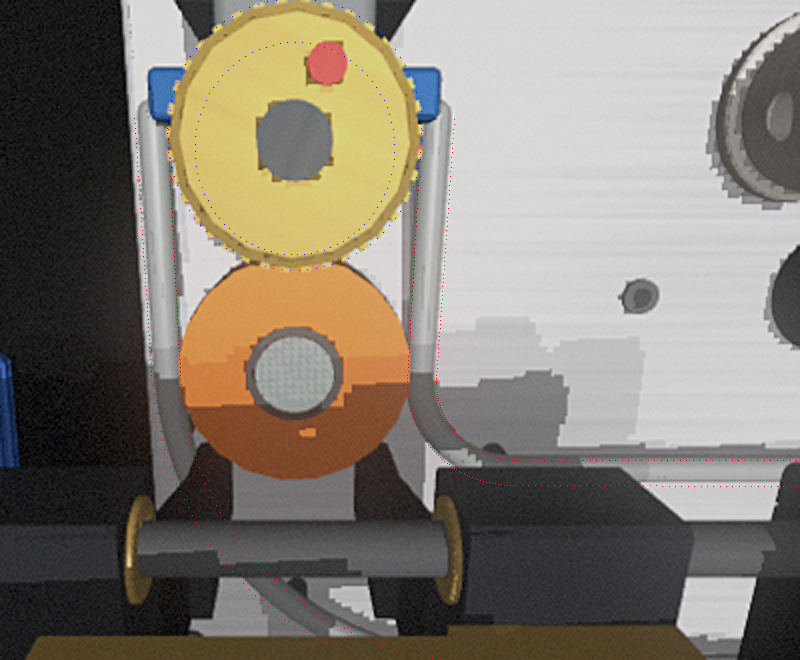

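step_arm(increments=[[[0,0,0],[0,-4,0],-0.2],[[0,0,0],[0,-9,0],-0.2],[[0,0,0],[0,-14,0],-0.2],[[0,0,0],[0,-19,0],-0.2],[[0,0,0],[0,-23,0],-0.2],[[0,0,0],[0,-26,0],-0.2],[[0,0,0],[0,-27.5,0],-0.2],[[0,0,0],[0,-28,0],-0.2]])

```text
t: 7.4
tool_pos: [518.3, -76.9, 33.5]
orientation: [[-0.043, -0.999, -0.0], [-0.999, 0.043, 0.0], [-0.0, 0.0, -1.0]]
wrist_force: [-1.5, 0.1, -0.6]
width: 34.8
```

step_arm(increments=[[[0,0,0],[0,-0.5,0],-0.2],[[0,0,0],[0,-1,0],-0.2],[[0,0,0],[0,-1.5,0],-0.2]])

```text
t: 7.7
tool_pos: [519.6, -77.1, 33.5]
orientation: [[-0.043, -0.999, -0.0], [-0.999, 0.043, -0.0], [0.0, 0.0, -1.0]]
wrist_force: [-0.5, 0.5, -0.1]
width: 35.0
```

step_arm(increments=[[[0,0,0],[0,-0.5,0],-0.2],[[0,0,0],[0,-1,0],-0.2],[[0,0,0],[0,-1,0],-0.2]])

```text
t: 8.0
tool_pos: [520.8, -77.1, 33.6]
orientation: [[-0.043, -0.999, 0.0], [-0.999, 0.043, -0.0], [0.0, -0.0, -1.0]]
wrist_force: [0.3, 0.0, 0.8]
width: 35.0
```

step_arm(increments=[[[0,0,0],[0,-0.5,0],-0.2],[[0,0,0],[0,-1,0],-0.2],[[0,0,0],[0,-1,0],-0.2]])

```text
t: 8.3
tool_pos: [521.3, -77.1, 33.4]
orientation: [[-0.043, -0.999, -0.001], [-0.999, 0.043, -0.0], [0.0, 0.001, -1.0]]
wrist_force: [-2.3, 0.0, 0.4]
width: 34.8
```

step_arm(increments=[[[0,0,0],[0,-0.5,0],-0.2],[[0,0,0],[0,-1,0],-0.2],[[0,0,0],[0,-1,0],-0.2]])

```text
t: 8.6
tool_pos: [521.6, -77.1, 33.3]
orientation: [[-0.043, -0.999, -0.002], [-0.999, 0.043, -0.0], [0.0, 0.002, -1.0]]
wrist_force: [-6.1, -0.6, 2.9]
width: 35.0
```

```bash
python3 - <<'E'
from h import *
from plant import robot
o=robot.get_obs();w=robot.read_camera("wrist");w["obs"]=o;pickle.dump(w,open("w6.pkl","wb"))
print(o["t"],o["tool_pos"],o["wrist_force"],o["ft_torque"],o["width"])
overlay("w",w,P0,(112,512,0,330),2,"pics/w6o.png",W=wcam(w))
E
```

```text
8.6 [521.64608681 -77.14366046  33.25545587] [-6.14222648 -0.59717513  2.93381776] [ 0.05744175  1.14370028 -0.02113344] 34.9862422421326
```

View pics/w6o.png

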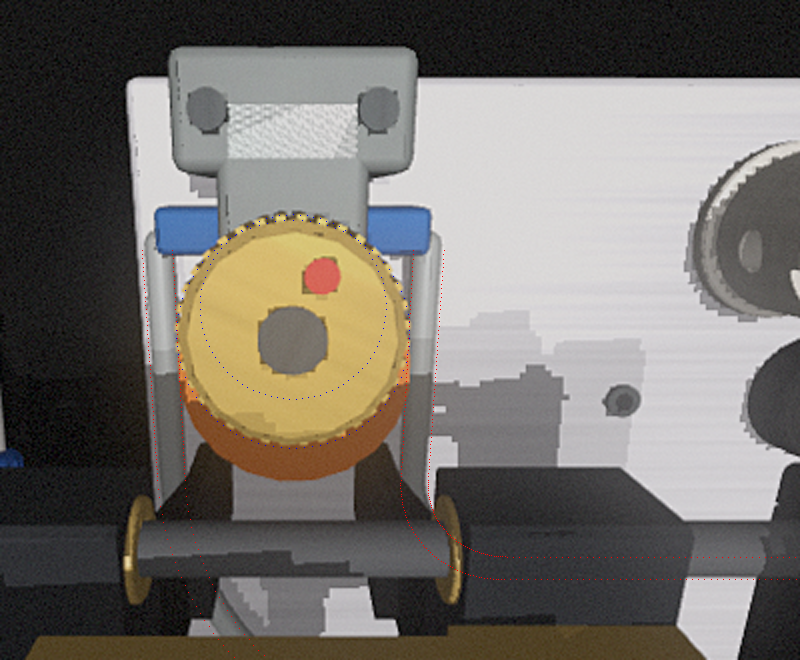

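step_arm(increments=[[[0,0,0],[0,4,0],-0.2],[[0,0,0],[0,12,0],-0.2],[[0,0,0],[0,18,-5],-0.2],[[0,0,0],[0,20,-30],-0.2],[[0,0,0],[0,20,-65],1],[[0,0,-6],[0,20,-90],1],[[0,0,-14],[0,20,-100],1],[[0,0,-22],[0,20,-100],1],[[0,0,-30],[0,20,-100],1],[[0,0,-38],[0,20,-100],1],[[0,0,-46],[0,20,-100],1],[[0,0,-54],[0,20,-100],1]])

```text
t: 9.85
tool_pos: [502.9, -76.3, 134.1]
orientation: [[0.787, -0.618, 0.002], [-0.618, -0.787, -0.001], [0.002, -0.0, -1.0]]
wrist_force: [0.1, 0.6, 0.4]
width: 85.5
```

```bash
python3 - <<'E'
from h import *
from plant import robot
o=robot.get_obs();print(o["t"],o["tool_pos"],o["wrist_force"],o["joint_pos"])
w=pickle.load(open("w6.pkl","rb"));print(ray((293/2+112,340/2),84,w["camera_matrix"],wcam(w)),g2w([[61,65,0]],P0))
w=pickle.load(open("w5.pkl","rb"));print(ray((295/2+112,140/2),84,w["camera_matrix"],wcam(w)),ray((295/2+112,374/2),34,w["camera_matrix"],wcam(w)))
cmd=upd(upd((490.27,-75.75,33.59,-92.4702),(0,-32.5,0),0),(0,20,-100),-54);print(cmd)
for tx in [(574.5,-79.3,133.6,125)]: print(inc(cmd,tx))
c2=(cmd[0],cmd[1],cmd[2],cmd[3]+91);print(c2,inc(c2,(574.5,-79.3,133.6,125)))
E
```

```text
9.85 [502.86216764 -76.30535356 134.11928159] [0.10242638 0.61350754 0.36796465] [ 34.58291338   7.14884799 -30.68589712 109.06320649   4.06133026
  64.74419695 -35.77158908]
[574.47674223 -79.46662091  84.        ] [[574.4772017  -79.42264823   0.        ]]
[574.73735171 -79.44071438  84.        ] [522.01764726 -77.43631249  34.        ]
(np.float64(502.76), np.float64(-76.29), np.float64(133.59), -38.470200000000006)
(array([ 58. , -42.3,  -0. ]), -163.47)
(np.float64(502.76), np.float64(-76.29), np.float64(133.59), 52.529799999999994) (array([41.3, 58.8, -0. ]), -72.47)
```

step_arm(increments=[[[0,0,-8],[5,-3.5,0],1],[[0,0,-16],[10,-7,0],1],[[0,0,-24],[15,-11,0],1],[[0,0,-32],[20,-15,0],1],[[0,0,-40],[26,-19,0],1],[[0,0,-48],[32,-23,0],1],[[0,0,-56],[38,-28,0],1],[[0,0,-64],[44,-32,0],1],[[0,0,-72],[50,-36,0],1],[[0,0,-80],[55,-40,0],1],[[0,0,-88],[58,-42,0],1],[[0,0,-96],[58,-42.3,0],1]])

```text
t: 11.05
tool_pos: [575.0, -79.3, 134.1]
orientation: [[0.532, 0.847, 0.002], [0.847, -0.532, -0.0], [0.001, 0.001, -1.0]]
wrist_force: [-0.0, 0.3, -0.4]
width: 87.3
```

step_arm(increments=[[[0,0,-8],[0,0,0],1],[[0,0,-16],[0,0,0],1],[[0,0,-24],[0,0,0],1],[[0,0,-32],[0,0,0],1],[[0,0,-40],[0,0,0],1],[[0,0,-48],[0,0,0],1],[[0,0,-56],[0,0,0],1],[[0,0,-62],[0,0,0],1],[[0,0,-66],[0,0,0],1],[[0,0,-68],[0,0,0],1],[[0,0,-68],[0,0,0],1]])

```text
t: 12.15
tool_pos: [574.5, -79.5, 133.9]
orientation: [[-0.581, 0.814, 0.001], [0.814, 0.581, -0.001], [-0.001, 0.0, -1.0]]
wrist_force: [0.3, 0.8, 0.3]
width: 86.9
```

```bash
python3 - <<'E'
from h import *
from plant import robot
o=robot.get_obs();w=robot.read_camera("wrist");w["obs"]=o;pickle.dump(w,open("w7.pkl","wb"))
print(o["t"],o["tool_pos"],o["orientation"],o["wrist_force"],o["ft_torque"],o["width"],o["joint_pos"])
overlay("w",w,P0,(0,512,0,384),1.5,"pics/w7o.png",W=wcam(w))
cmd=upd((502.76,-76.29,133.59,-38.4702),(58,-42.3,0),-164);print(cmd)
E
```

```text
12.15 [574.48323242 -79.45140622 133.94308902] [[-5.80986392e-01  8.13912785e-01  8.89218170e-04]
 [ 8.13912683e-01  5.80986939e-01 -5.67371421e-04]
 [-9.78414996e-04  3.94110871e-04 -9.99999444e-01]] [0.26367198 0.76894374 0.34536798] [ 0.20561633 -0.10644432  0.02619363] 86.88622252449619 [ 48.72192041  21.4752251  -52.37019484  98.89248613  18.18531376
  68.56608068 117.0518172 ]
(np.float64(574.49), np.float64(-79.25), np.float64(133.59), 125.5298)
```

View pics/w7o.png

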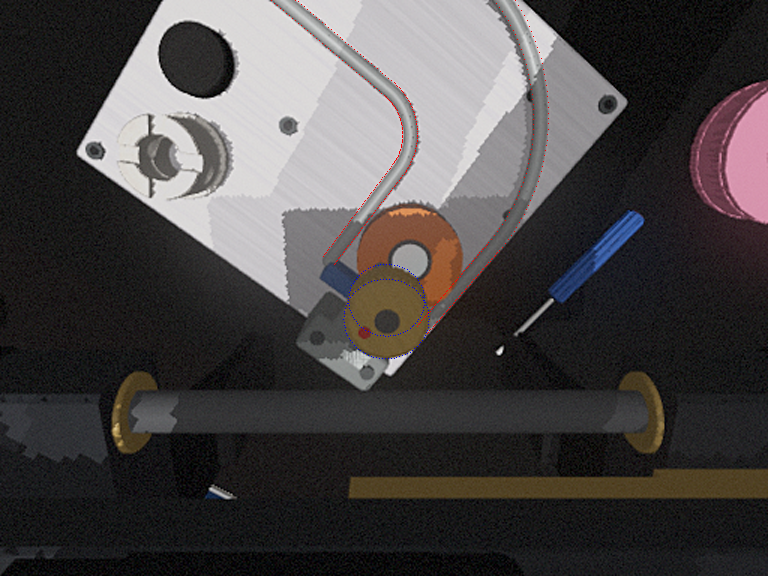

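step_arm(increments=[[[0,0,0],[0,0,10],1],[[0,0,0],[0,0,25],1],[[0,0,0],[0,0,42],1],[[0,0,0],[0,0,56],1],[[0,0,0],[0,0,64],1],[[0,0,0],[0,0,66.5],1],[[0,0,0],[0,0,67],1],[[0,0,0],[0,0,67],1]])

```text
t: 13.0
tool_pos: [574.9, -79.2, 67.0]
orientation: [[-0.581, 0.814, 0.001], [0.814, 0.581, -0.0], [-0.001, 0.001, -1.0]]
wrist_force: [0.8, -0.1, -0.1]
width: 87.1
```

step_arm(increments=[[[0,0,0],[0,0,0],-0.1],[[0,0,0],[0,0,0],-0.1],[[0,0,0],[0,0,0],-0.1],[[0,0,0],[0,0,0],-0.2],[[0,0,0],[0,0,0],-0.3],[[0,0,0],[0,0,0],-0.3],[[0,0,0],[0,0,0],-0.3],[[0,0,0],[0,0,0],-0.3]], newtons=35)

```text
t: 13.8
tool_pos: [574.9, -79.8, 66.6]
orientation: [[-0.581, 0.814, 0.001], [0.814, 0.581, -0.001], [-0.001, 0.0, -1.0]]
wrist_force: [1.3, -2.5, -1.6]
width: 39.0
```

```bash
python3 - <<'E'
from plant import robot
o=robot.get_obs();print(o["t"],o["tool_pos"],o["wrist_force"],o["ft_torque"],o["width"],o["joint_pos"][6])
E
```

```text
13.8 [574.85910935 -79.8375644   66.58776173] [ 1.34058524 -2.48042292 -1.60660298] [-0.05547731 -0.39436643  0.00427491] 39.00317245955869 114.11594659959518
```

step_arm(increments=[[[0,0,4],[0,0,0],-0.4],[[0,0,10],[0,0,0],-0.4],[[0,0,16],[0,0,0],-0.4],[[0,0,22],[0,0,0],-0.4],[[0,0,28],[0,0,0],-0.4],[[0,0,34],[0,0,0],-0.4],[[0,0,40],[0,0,0],-0.4],[[0,0,44],[0,0,0],-0.4],[[0,0,45],[0,0,0],-0.4],[[0,0,45],[0,0,0],-0.4]])

```text
t: 14.8
tool_pos: [574.7, -79.1, 66.6]
orientation: [[0.163, 0.987, 0.0], [0.987, -0.163, -0.0], [0.0, 0.0, -1.0]]
wrist_force: [1.0, -0.3, -1.1]
width: 39.4
```

```bash
cat > st.py <<'E'
from plant import robot
import numpy as np,sys
o=robot.get_obs();R=o["orientation"];print(o["t"],o["tool_pos"].round(1),"yaw",round(np.degrees(np.arctan2(R[1,0],R[0,0])),2),o["wrist_force"].round(1),o["ft_torque"].round(3),round(o["width"],1),"j7",o["joint_pos"][6].round(1),"eff",o["joint_efforts"][6].round(3))
if len(sys.argv)>1:
    import cv2; w=robot.read_camera("wrist"); cv2.imwrite(f"pics/{sys.argv[1]}.png",w["img"])
E
python3 st.py w8
```

```text
14.8 [574.7 -79.1  66.6] yaw 80.6 [ 1.  -0.3 -1.1] [ 0.047 -0.43   0.001] 39.4 j7 72.8 eff -0.131
```

View pics/w8.png

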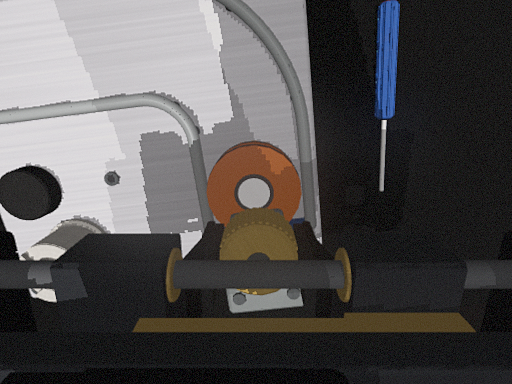

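step_arm(increments=[[[0,0,4],[0,0,0],-0.4],[[0,0,8],[0,0,0],-0.4],[[0,0,12],[0,0,0],-0.4]])

```text
t: 15.15
tool_pos: [574.8, -79.0, 66.6]
orientation: [[0.367, 0.93, 0.001], [0.93, -0.367, 0.0], [0.001, 0.0, -1.0]]
wrist_force: [1.5, 0.2, -0.4]
width: 39.3
```

```bash
python3 st.py; python3 - <<'E'
from h import *
from plant import robot
for n,b in (("scene",(180,330,180,280)),("top",(160,275,150,260))):
    s=robot.read_camera(n); x0,x1,y0,y1=b
    cv2.imwrite(f"pics/{n}9.png",cv2.resize(s["img"][y0:y1,x0:x1],None,fx=5,fy=5,interpolation=cv2.INTER_CUBIC))
E
```

```text
15.15 [574.8 -79.   66.6] yaw 68.45 [ 1.5  0.2 -0.4] [ 0.125 -0.508  0.155] 39.3 j7 61.5 eff 0.524
```

View pics/scene9.png

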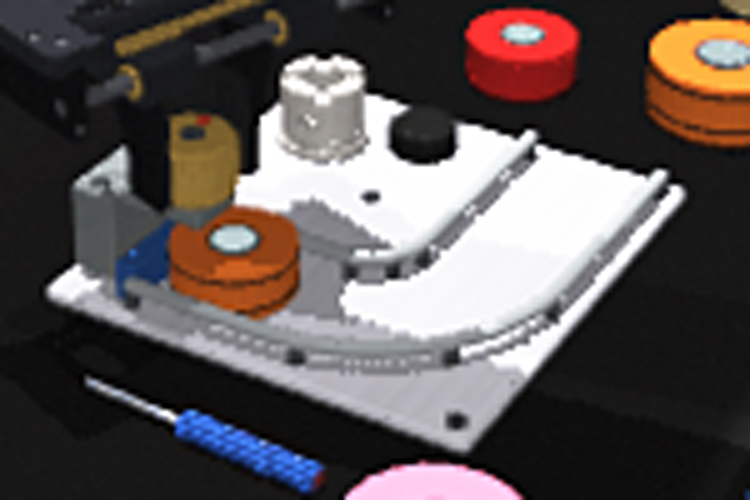

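step_arm(increments=[[[0,0,4],[0,0,0],-0.4],[[0,0,8],[0,0,0],-0.4],[[0,0,12],[0,0,0],-0.4]])

```text
t: 15.55
tool_pos: [574.9, -78.8, 66.6]
orientation: [[0.551, 0.834, 0.001], [0.834, -0.551, 0.001], [0.001, 0.0, -1.0]]
wrist_force: [2.7, -0.0, -1.3]
width: 39.0
```

```bash
python3 st.py
```

```text
15.55 [574.9 -78.8  66.6] yaw 56.55 [ 2.7 -0.  -1.3] [ 0.153 -0.644  0.207] 39.0 j7 50.4 eff 0.525
```

step_arm(increments=[[[0,0,4],[0,0,0],-0.4],[[0,0,8],[0,0,0],-0.4],[[0,0,12],[0,0,0],-0.4]])

```text
t: 15.85
tool_pos: [575.0, -78.6, 66.6]
orientation: [[0.713, 0.702, 0.001], [0.702, -0.713, 0.001], [0.001, 0.0, -1.0]]
wrist_force: [2.6, 1.0, -1.4]
width: 39.1
```

```bash
python3 st.py
```

```text
15.85 [575.  -78.6  66.6] yaw 44.56 [ 2.6  1.  -1.4] [ 0.238 -0.764  0.217] 39.1 j7 39.1 eff 0.527
```

step_arm(increments=[[[0,0,4],[0,0,0],-0.4],[[0,0,8],[0,0,0],-0.4],[[0,0,12],[0,0,0],-0.4]])

```text
t: 16.15
tool_pos: [575.1, -78.5, 66.6]
orientation: [[0.843, 0.538, 0.001], [0.538, -0.843, 0.001], [0.002, 0.0, -1.0]]
wrist_force: [3.1, 0.3, -2.5]
width: 39.1
```

```bash
python3 st.py
```

```text
16.15 [575.1 -78.5  66.6] yaw 32.56 [ 3.1  0.3 -2.5] [ 0.196 -0.773  0.166] 39.1 j7 27.8 eff 0.528
```

step_arm(increments=[[[0,0,4],[0,0,0],-0.4],[[0,0,8],[0,0,0],-0.4]])

```text
t: 16.35
tool_pos: [575.2, -78.5, 66.6]
orientation: [[0.909, 0.416, 0.002], [0.416, -0.909, 0.001], [0.002, -0.0, -1.0]]
wrist_force: [3.4, 0.7, -3.1]
width: 39.1
```

```bash
python3 st.py
```

```text
16.35 [575.2 -78.5  66.6] yaw 24.57 [ 3.4  0.7 -3.1] [ 0.282 -0.894  0.194] 39.1 j7 20.3 eff 0.529
```

step_arm(increments=[[[0,0,4],[0,0,0],-0.4],[[0,0,8],[0,0,0],-0.4]])

```text
t: 16.55
tool_pos: [575.4, -78.4, 66.6]
orientation: [[0.958, 0.285, 0.002], [0.285, -0.958, 0.001], [0.002, -0.0, -1.0]]
wrist_force: [3.4, 1.7, -2.6]
width: 39.2
```

```bash
python3 st.py
```

```text
16.55 [575.4 -78.4  66.6] yaw 16.57 [ 3.4  1.7 -2.6] [ 0.254 -0.908  0.132] 39.2 j7 12.7 eff 0.529
```

step_arm(increments=[[[0,0,4],[0,0,0],-0.4],[[0,0,8],[0,0,0],-0.4]])

```text
t: 16.75
tool_pos: [575.5, -78.4, 66.6]
orientation: [[0.989, 0.149, 0.002], [0.149, -0.989, 0.001], [0.002, -0.001, -1.0]]
wrist_force: [3.3, 1.7, -1.7]
width: 38.6
```

```bash
python3 st.py
```

```text
16.75 [575.5 -78.4  66.6] yaw 8.57 [ 3.3  1.7 -1.7] [ 0.242 -0.986  0.172] 38.6 j7 5.2 eff 0.53
```

step_arm(increments=[[[0,0,4],[0,0,0],-0.4],[[0,0,8],[0,0,0],-0.4]])

```text
t: 16.95
tool_pos: [575.6, -78.4, 66.6]
orientation: [[1.0, 0.01, 0.002], [0.01, -1.0, 0.001], [0.002, -0.001, -1.0]]
wrist_force: [4.8, 0.7, -3.4]
width: 39.3
```

```bash
python3 st.py
```

```text
16.95 [575.6 -78.4  66.6] yaw 0.57 [ 4.8  0.7 -3.4] [ 0.164 -1.078  0.153] 39.3 j7 -2.4 eff 0.531
```

step_arm(increments=[[[0,0,4],[0,0,0],-0.4],[[0,0,8],[0,0,0],-0.4]])

```text
t: 17.15
tool_pos: [575.8, -78.4, 66.6]
orientation: [[0.992, -0.129, 0.003], [-0.129, -0.992, 0.001], [0.003, -0.001, -1.0]]
wrist_force: [4.3, 1.6, -3.3]
width: 38.6
```

```bash
python3 st.py
```

```text
17.15 [575.8 -78.4  66.6] yaw -7.43 [ 4.3  1.6 -3.3] [ 0.172 -1.07   0.166] 38.6 j7 -10.0 eff 0.532
```

step_arm(increments=[[[0,0,4],[0,0,0],-0.4],[[0,0,8],[0,0,0],-0.4]])

```text
t: 17.35
tool_pos: [575.9, -78.4, 66.6]
orientation: [[0.964, -0.266, 0.003], [-0.266, -0.964, 0.001], [0.003, -0.002, -1.0]]
wrist_force: [4.7, 0.3, -3.8]
width: 39.4
```

```bash
python3 st.py
```

```text
17.35 [575.9 -78.4  66.6] yaw -15.43 [ 4.7  0.3 -3.8] [ 0.165 -1.165  0.152] 39.4 j7 -17.6 eff 0.532
```

step_arm(increments=[[[0,0,4],[0,0,0],-0.4],[[0,0,8],[0,0,0],-0.4]])

```text
t: 17.55
tool_pos: [576.0, -78.5, 66.6]
orientation: [[0.918, -0.398, 0.003], [-0.398, -0.918, 0.001], [0.003, -0.002, -1.0]]
wrist_force: [5.7, 1.3, -4.4]
width: 39.5
```

```bash
python3 st.py w10
```

```text
17.55 [576.  -78.5  66.6] yaw -23.42 [ 5.7  1.3 -4.4] [ 0.076 -1.197  0.146] 39.5 j7 -25.2 eff 0.533
```

View pics/w10.png

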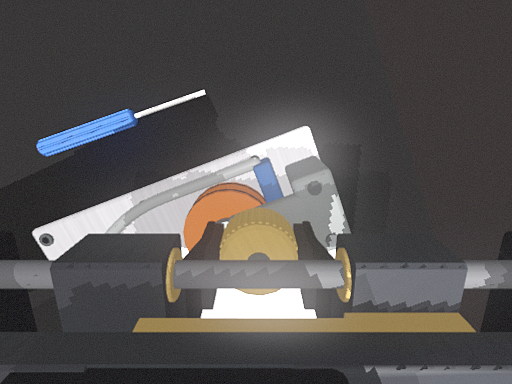

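step_arm(increments=[[[0,0,4],[0,0,0],-0.4],[[0,0,8],[0,0,0],-0.4]])

```text
t: 17.8
tool_pos: [576.1, -78.5, 66.6]
orientation: [[0.853, -0.521, 0.003], [-0.521, -0.853, 0.001], [0.003, -0.002, -1.0]]
wrist_force: [5.5, 0.3, -4.7]
width: 39.3
```

```bash
python3 st.py
```

```text
17.8 [576.1 -78.5  66.6] yaw -31.42 [ 5.5  0.3 -4.7] [ 0.093 -1.314  0.173] 39.3 j7 -32.8 eff 0.545
```

step_arm(increments=[[[0,0,4],[0,0,0],-0.4],[[0,0,8],[0,0,0],-0.4]])

```text
t: 18.0
tool_pos: [576.2, -78.6, 66.6]
orientation: [[0.773, -0.635, 0.004], [-0.635, -0.773, 0.001], [0.002, -0.003, -1.0]]
wrist_force: [5.7, 0.5, -4.9]
width: 39.0
```

```bash
python3 st.py
```

```text
18.0 [576.2 -78.6  66.6] yaw -39.42 [ 5.7  0.5 -4.9] [ 0.027 -1.338  0.227] 39.0 j7 -40.4 eff 0.474
```

step_arm(increments=[[[0,0,4],[0,0,0],-0.4],[[0,0,8],[0,0,0],-0.4]])

```text
t: 18.2
tool_pos: [576.3, -78.7, 66.6]
orientation: [[0.677, -0.736, 0.004], [-0.736, -0.677, 0.0], [0.002, -0.003, -1.0]]
wrist_force: [6.6, 0.0, -4.8]
width: 38.8
```

```bash
python3 st.py
```

```text
18.2 [576.3 -78.7  66.6] yaw -47.42 [ 6.6  0.  -4.8] [-0.067 -1.349  0.263] 38.8 j7 -48.0 eff 0.422
```

step_arm(increments=[[[0,0,4],[0,0,0],-0.4],[[0,0,9],[0,0,0],-0.4]])

```text
t: 18.4
tool_pos: [576.4, -78.8, 66.6]
orientation: [[0.553, -0.833, 0.004], [-0.833, -0.553, 0.0], [0.002, -0.003, -1.0]]
wrist_force: [6.1, 0.5, -4.7]
width: 39.2
```

```bash
python3 st.py
```

```text
18.4 [576.4 -78.8  66.6] yaw -56.42 [ 6.1  0.5 -4.7] [-0.068 -1.371  0.36 ] 39.2 j7 -56.6 eff 0.636
```

step_arm(increments=[[[0,0,9],[1,0,0],-0.1],[[0,0,9],[0,0,0],0],[[0,0,9],[0,0,0],0.5],[[0,0,9],[0,0,0],1],[[0,0,9],[0,0,0],1],[[0,0,9],[0,0,0],1],[[0,0,9],[0,0,0],1]])

```text
t: 19.1
tool_pos: [574.3, -79.4, 66.5]
orientation: [[0.415, -0.91, -0.0], [-0.91, -0.415, -0.0], [-0.0, 0.0, -1.0]]
wrist_force: [0.2, 0.6, -0.3]
width: 75.9
```

```bash
python3 st.py
```

```text
19.1 [574.3 -79.4  66.5] yaw -65.45 [ 0.2  0.6 -0.3] [ 0.015 -0.042  0.   ] 75.9 j7 -65.2 eff 0.007
```

My release call repeated the 9° turn, because rows are relative to the pose at each call's start, so the screw may have gone up to 9° further. I'll lift clear and check the real screw angle with the red dot.

step_arm(increments=[[[0,0,0],[0,0,0],1],[[0,0,0],[0,0,-10],1],[[0,0,0],[0,0,-30],1],[[0,0,0],[0,0,-50],1],[[0,0,0],[0,0,-67],1],[[0,0,0],[0,0,-67],1],[[0,0,0],[0,0,-67],1]])

```text
t: 19.8
tool_pos: [574.6, -79.3, 133.9]
orientation: [[0.415, -0.91, 0.001], [-0.91, -0.415, -0.0], [0.001, -0.001, -1.0]]
wrist_force: [0.2, 0.3, -0.3]
width: 86.8
```

```bash
python3 - <<'E'
from h import *
from plant import robot
o=robot.get_obs();w=robot.read_camera("wrist");w["obs"]=o;pickle.dump(w,open("w11.pkl","wb"))
print(o["t"],o["tool_pos"],o["wrist_force"])
def dot(f,n):
    w=pickle.load(open(f,"rb"));K=w["camera_matrix"];W=wcam(w);im=w["img"].astype(int)
    c=proj(g2w([[61,65,84]],P0),K,W)[0]
    b,g,r=im[...,0],im[...,1],im[...,2]
    m=(r>1.9*g)&(r>1.7*b)&(r>60); yy,xx=np.nonzero(m); k=np.hypot(xx-c[0],yy-c[1])<32
    u=(xx[k].mean(),yy[k].mean()); q=ray(u,84,K,W); h=ray(c,84,K,W)
    print(n,k.sum(),u,c,np.degrees(np.arctan2(*(q-h)[[1,0]])),np.hypot(*(q-h)[:2]))
for f in ("w5.pkl","w6.pkl","w7.pkl","w11.pkl"): dot(f,f)
overlay("w",w,P0,(100,500,0,300),2,"pics/w11.png",W=wcam(w))
E
```

```text
19.8 [574.61134595 -79.32697089 133.88147142] [ 0.17304541  0.25368533 -0.31531504]
w5.pkl 0 (np.float64(nan), np.float64(nan)) [259.47673848  70.88497543] nan nan
w6.pkl 61 (np.float64(270.2295081967213), np.float64(142.98360655737704)) [258.37207591 170.00412627] -25.670523771992173 10.091570594848536
w7.pkl 51 (np.float64(244.2549019607843), np.float64(220.7058823529412)) [257.50483647 213.20072647] -23.342722970624806 11.004552129241354
w11.pkl 46 (np.float64(245.65217391304347), np.float64(222.0)) [258.95186646 211.54854142] 154.45305421333984 12.326449281271556<stdin>:10: RuntimeWarning: Mean of empty slice.
  ret = ret.dtype.type(ret / rcount)
```

View pics/w11.png

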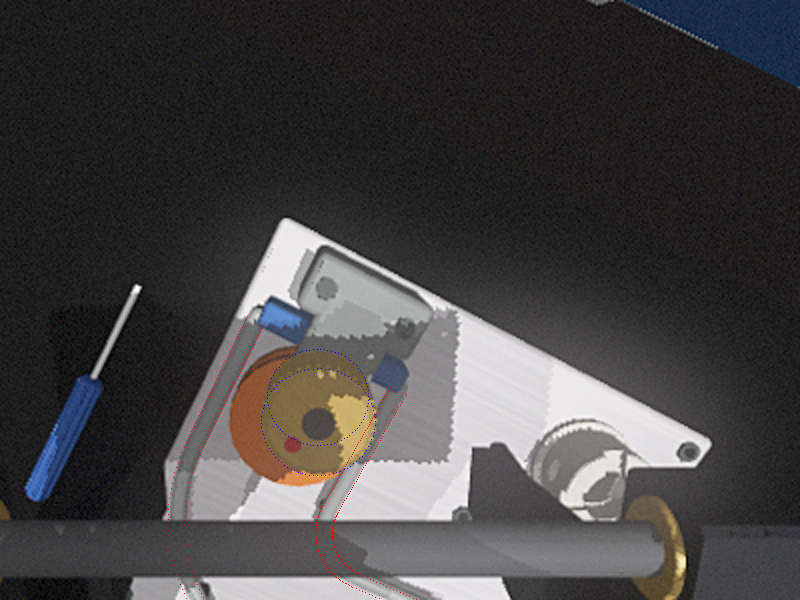

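step_arm(increments=[[[0,0,0],[0,10,-30],1],[[0,0,0],[0,30,-60],1],[[0,0,0],[0,60,-90],1],[[0,0,0],[0,90,-110],1],[[0,0,0],[0,110,-120],1],[[0,0,0],[0,110,-120],1],[[0,0,0],[0,110,-120],1]])

```text
t: 20.55
tool_pos: [474.3, -124.7, 252.7]
orientation: [[0.415, -0.91, -0.001], [-0.91, -0.415, 0.0], [-0.001, 0.0, -1.0]]
wrist_force: [-0.3, 0.5, 0.6]
width: 86.8
```

```bash
python3 - <<'E'
from h import *
from plant import robot
o=robot.get_obs();w=robot.read_camera("wrist");w["obs"]=o;s=robot.read_camera("scene")
print(o["t"],o["tool_pos"],o["wrist_force"])
a=cv2.resize(s["img"][140:320,160:380],(587,480));cv2.imwrite("pics/s12.png",a)
overlay("w",w,P0,(112,512,0,300),2,"pics/w12.png",W=wcam(w))
E
```

```text
20.55 [ 474.32440166 -124.6873885   252.67593654] [-0.31192631  0.514519    0.64767845]
```

View pics/s12.png

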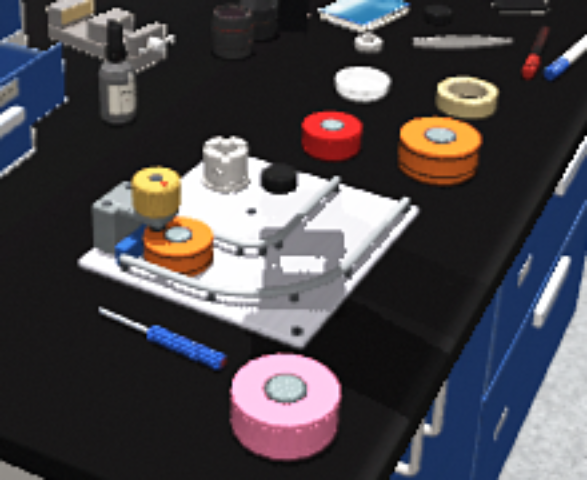

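View pics/w12.png

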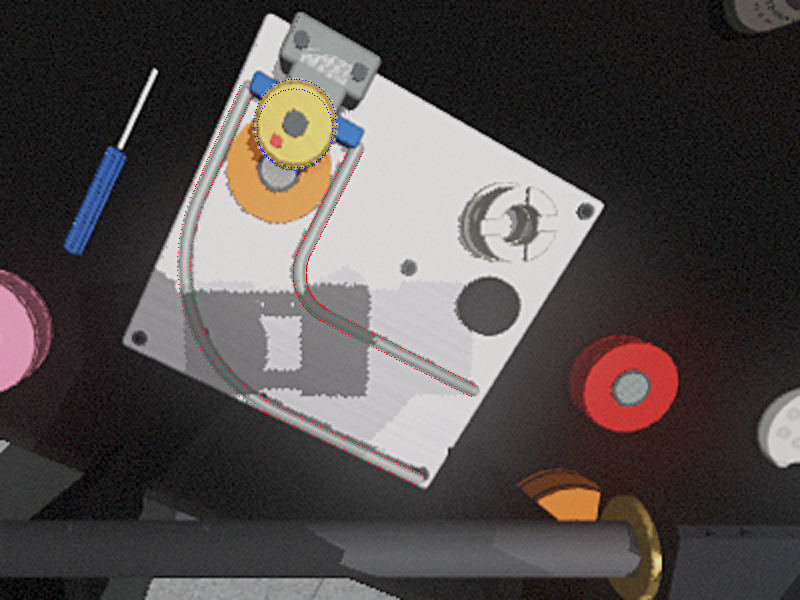

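```bash
python3 - <<'E'
from h import *
from plant import robot
o=robot.get_obs();w=robot.read_camera("wrist");w["obs"]=o;K=w["camera_matrix"];W=wcam(w)
a=cv2.resize(w["img"][30:120,210:300],None,fx=6,fy=6,interpolation=cv2.INTER_CUBIC)
for z,r,c,col in ((34,30,(40,65),(255,0,0)),):
    for q in proj(g2w([[c[0]+r*np.cos(t),c[1]+r*np.sin(t),z] for t in np.linspace(0,6.28,200)],P0),K,W):
        cv2.circle(a,tuple(int(v) for v in (q+.5-[210,30])*6),1,col,-1)
cv2.imwrite("pics/w13.png",a)
E
```

```text
(no output)
```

View pics/w13.png

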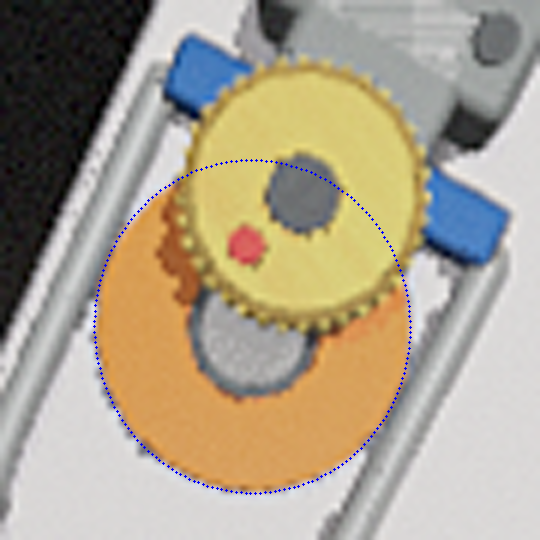

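The carrier's rim matches the predicted station circle to within about half a millimetre, the gripper is clear, and the bystanders are in place. I'm handing the job in.

```bash
python3 -c "
from plant import robot
print(robot.get_obs()['t']); print(robot.finish_job())"
```

```text
20.7
the job is handed in; nothing more can be done
None
```

I slid the small orange carrier along the lane, round the corner and up to the blue stop. I pushed it with both fingertips from behind, just above the rails. I then turned the thumbscrew clockwise about 182° and handed the job in at about 20.7 s.

**Checks that agreed**
- **Carrier at the stop:** the force rose to about 6 N as it met the stop. Afterwards its rim in the wrist image lay on the predicted station circle, to within about half a millimetre.
- **Clamp firm:** the turning moment was 0.15–0.2 N m while the screw turned freely. It rose to 0.36 N m, which puts the foot roughly 0.45 rad past touching. The red dot on the head showed 182° of turn, against 181.9° turned by the gripper.
- **Surroundings:** in the last scene and wrist pictures nothing else looked moved, and the gripper was clear of everything.

**What went wrong or disagreed**
- **Extra turn on release:** my release call repeated a 9° turn as the fingers opened. The red dot shows the screw did not follow to any extent I could measure. Had it followed fully, it would still be about 0.6 rad past touching, inside the firm range.
- **Camera offset:** the top camera put the guide about 2 mm from where the wrist camera did. I used the wrist camera.
- **Off-centre grip:** the gripper held the screw head about 1 mm off its axis, which gave a harmless side force of up to 6.6 N.

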